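Shut the stock tub and slide it into its taped bay

TASK

In the cold store, press the ajar lid of the green-lidded stock tub fully shut where the tub stands. Then slide the tub along the table, without lifting or tipping it, until it sits squarely inside the green tape outline and does not lie over the tape. Leave the tubs in the other bays and all the other goods where they stand.

Things in the scene. Friction and masses are not known exactly. Their poses are not given: they have to be found in the camera images.
- tub_green: the tub to slide: clear, upright flat walls, 100 (own x) x 140 (own y) x 57 mm high, about 0.5 kg (varies), loose; origin at the centre of its underside, z up, own x roughly away from the robot at the start. Its green hinged lid, 100 x 140 x 8 mm, has the tub's outline: shut, the tub is 65 mm high. Too wide to grasp; can be pushed by any wall.
- lid_green (a joint): opening angle of the green lid in rad: 0 fully shut, grows as it opens (limit 1.0); starts ajar at 0.2 to 0.4. The hinge runs along y at x = +50 mm, z = 57 mm in the tub's frame (far long wall), so the free edge is the one nearest the robot. A stiff hinge (0.25 N m, about 3 N at the free edge) holds it wherever it is left; no spring, no latch.
- lid_front (a point): middle of the free front edge of the green lid, on its top face; with the lid shut it is at x = -50 mm, y = 0, z = 65 mm in the tub's frame.
- bay_green: flat rectangular outline of green tape on the table (no height to speak of, does not hinder sliding), 124 (own x) x 164 (own y) mm inside, tape 12 mm wide; origin at its centre on the table, own x points roughly away from the robot, z up. The tub's destination, empty; any of the three bays in the row may be the green one.
- bay_blue: flat rectangular outline of blue tape on the table (no height to speak of, does not hinder sliding), 124 (own x) x 164 (own y) mm inside, tape 12 mm wide; origin at its centre on the table, own x points roughly away from the robot, z up. Holds the blue-lidded tub.
- bay_red: flat rectangular outline of red tape on the table (no height to speak of, does not hinder sliding), 124 (own x) x 164 (own y) mm inside, tape 12 mm wide; origin at its centre on the table, own x points roughly away from the robot, z up. Holds the red-lidded tub.
- tub_blue: clear food tub with a shut blue lid, 100 (own x) x 140 (own y) x 65 mm high, about 0.55 kg, standing in the blue bay; origin at the centre of its underside, z up. Bystander, loose.
- tub_red: clear food tub with a shut red lid, 100 (own x) x 140 (own y) x 65 mm high, about 0.55 kg, standing in the red bay; origin at the centre of its underside, z up. Bystander, loose.
- jar_pepper: jar with yellow label and black cap, 56 mm diameter, 110 mm high, beyond the bays; origin at the centre of its underside. Bystander, loose.
- jar_spice: jar with white label and red cap, 60 mm diameter, 120 mm high, beyond the bays; origin at the centre of its underside. Bystander, loose.
- can_left: can with orange label, 74 mm diameter, 110 mm high, at the robot's left; origin at the centre of its underside. Bystander, loose.
- bottle_right: amber bottle with red label and white cap, 72 mm diameter, 190 mm high, at the robot's right; origin at the centre of its underside. Bystander, loose.
- carton: brown cardboard carton 70 (own x) x 90 (own y) x 80 mm high, right of the bays; origin at the centre of its underside. Bystander, loose.

How it is judged:
By the outcome, as a careful person would: the job done as asked, in the order asked, and still so for the second after the job is handed in, with the robot touching nothing.
It also fails if it takes over 72 s, if anything falls off the work surface, if the arm or the gripper's body presses on something with over 40 N, if the wrist force passes 120 N, or if a joint passes its speed limit or range.

ROBOT

A 7-joint arm with a two-finger parallel gripper is mounted at the origin on the work surface. World frame = base frame: x ahead of the robot, y to its left, z up, the work surface at z = 0. Lengths are in m, angles in rad, forces in N, time in s.
With the tool pointing down it reaches from about 0.375 to 0.925 m from the base axis. Payload 3.1 kg.
Tool frame: the origin (TCP) lies between the finger pads; the fingertips stand 19 mm ahead of it and the grasp point (between the pads) is the TCP; z points along the fingers, y is the line along which they close (so a half turn about z gives the same grasp; the last joint's range is limited). The gripper opens to 85 mm and grips with 20 to 120 N. Pads are 22 mm wide; open, the fingers measure 114 mm over their backs; the gripper's body (76 mm by 85 mm) begins 54 mm behind the grasp point. The pads swing forward as they close: fully open they stand 13 mm farther back than shut.
Start: joints at [1.093, 0.383, 0.044, 1.598, -0.018, 1.161, -0.05], TCP at [0.241, -0.604, 0.25] pointing down, gripper open.
Joint ranges: [-2.61, 2.61], [-0.41, 2.15], [-1.48, 1.57], [0, 2.5], [-1.57, 4.71], [0.05, 1.97], [-2.85, 2.85]. Speed limits (rad/s): [2.79, 2.79, 3.14, 3.14, 3.14, 3.14, 3.14].

INTERFACE

Orientations are given as a unit quaternion [x, y, z, w].
In Python, from bench import move_ptp, movel, move_j, move_gripper, pause, inverse_kinematics, read_camera, camera_params, MotionError, sign_off, look_for, tip_of, read_time_s, read_qpos, read_joint_vel, read_effort, read_eef_pos, read_tcp_rot, read_ft_force, read_ft_torque, read_finger_gap, read_grasp_force gives the robot as it stands. Calls block until the motion is done:
- move_ptp(position, orientation): joint-space move of the TCP to a pose.
- movel(position, orientation=None, speed=0.15): straight line of the TCP; orientation=None keeps the orientation; speed is the mean speed in m/s.
- move_j(angles): joint-space move.
- move_gripper(opening, effort=None): finger opening in m; effort is the grip in N (None keeps the last); returns when the fingers have stopped.
- pause(seconds).
- inverse_kinematics(position, orientation): joint angles nearest the present ones, or None.
- read_camera(name): name is "scene" or "top" or "wrist"; returns the picture (384x512x3 uint8, red, green, blue); there is no depth.
- camera_params(name): a dict with "K" (3x3 intrinsics, pixels), "dist_coeffs" ([k1, k2, p1, p2, k3] as OpenCV has them; the pictures are not rectified), "camera_from_world" (4x4, takes a point from world to camera coordinates). Camera axes: x right, y down, z forward; pixel columns grow to the right and rows downward; lengths in m; the calibration is good to about 2 mm. A picture is of the moment at which its call begins: read the wrist's pose just before it. camera_params takes no time and is no camera call; for the wrist camera it gives the pose at the moment of the call.
A pose or a line that the arm cannot do raises MotionError and nothing moves.
- sign_off(): hands the job in; it is judged then, once.
Trained networks look in the newest picture that a camera, given by its name, has taken for a name from the list of things; names that differ only in an ending like _2 or _b are one class to them, and where a whole thing is asked for, a point or a joint stands for the part that bears it (a point fixed in the world has none). Each returns a list of dicts, best first, with "confidence" (0 to 1); they miss things now and then, are a little off and sometimes report something else, mostly with a low value. They report only what shows in the picture. A call takes as long as a camera call.
- look_for(camera, name): "at" ([column, row] in pixels, amid what is visible of it).
- tip_of(camera, name): "at" ([column, row] in pixels: a listed point, or the origin of a listed thing).
Readings, each from a call of its own:
- read_time_s(): time.
- read_qpos(): joint angles.
- read_joint_vel(): joint speeds.
- read_effort(): joint torques, N m.
- read_eef_pos(): TCP position.
- read_tcp_rot(): TCP orientation.
- read_ft_force(): force on the tool from outside, world axes, zero at the start.
- read_ft_torque(): the same for the moment, N m.
- read_finger_gap(): finger opening in m.
- read_grasp_force(): force on a finger pad.
Only numpy, scipy, OpenCV 4.12 (cv2) and the standard library are available. Lean on these libraries where they do the work, as an engineer would, in place of code of your own. Each camera call takes 0.05 s, during which the arm holds its last target. There are 200 camera calls.

## Working session

There is one attempt and no reset: what is moved stays moved. The work goes in short steps, each a Python script; the robot and the scene stay as the last script left them, time stands still between calls to the robot, and variables do not carry over. Pictures are saved under pics/ and viewed, at most 10 in all, crops included, and the job is handed in when it is done.

```bash
mkdir -p pics
cat > h.py <<'E'
import numpy as np, cv2
from bench import *
def px2w(cam,uv,z):
    p=camera_params(cam);K=np.array(p["K"]);T=np.array(p["camera_from_world"])
    u=cv2.undistortPoints(np.array(uv,float).reshape(-1,1,2),K,np.array(p["dist_coeffs"],float)).reshape(-1,2)
    R=T[:3,:3];c=-R.T@T[:3,3]
    d=np.c_[u,np.ones(len(u))]@R
    s=(z-c[2])/d[:,2]
    return c+d*s[:,None]
def w2px(cam,X):
    p=camera_params(cam);T=np.array(p["camera_from_world"])
    return cv2.projectPoints(np.array(X,float).reshape(-1,3),cv2.Rodrigues(T[:3,:3])[0],T[:3,3],np.array(p["K"]),np.array(p["dist_coeffs"],float))[0].reshape(-1,2)
def save(cam,n):
    im=read_camera(cam);cv2.imwrite(f"pics/{n}.png",im[...,::-1]);return im
E
python3 - <<'E'
from h import *
a=save("top","t0");b=save("scene","s0")
cv2.imwrite("pics/t0b.png",cv2.resize(a[...,::-1],(800,600),interpolation=cv2.INTER_CUBIC))
print(read_time_s(),read_tcp_rot())
for n in ["tub_green","bay_green","lid_front","tub_blue","tub_red","bay_blue","bay_red","jar_pepper","jar_spice","can_left","bottle_right","carton"]:
    for c in ["top"]:
        r=tip_of(c,n)[:1]
        if r: print(n,r,px2w(c,[r[0]["at"]],0.065 if n=="lid_front" else 0).round(3))
E
```

```text
0.1 [ 9.82016187e-01  1.88792815e-01 -2.87777610e-04 -1.18280281e-03]
tub_green [{'at': [297.7, 237.2], 'confidence': 0.91}] [[ 0.441 -0.116  0.   ]]
lid_front [{'at': [296.0, 246.1], 'confidence': 0.93}] [[ 0.409 -0.105  0.065]]
tub_blue [{'at': [333.9, 177.3], 'confidence': 0.66}] [[ 0.657 -0.255  0.   ]]
tub_red [{'at': [205.6, 187.1], 'confidence': 0.87}] [[0.63  0.215 0.   ]]
jar_pepper [{'at': [297.3, 147.8], 'confidence': 0.63}] [[ 0.77  -0.125  0.   ]]
jar_spice [{'at': [225.9, 149.1], 'confidence': 0.66}] [[0.771 0.14  0.   ]]
can_left [{'at': [133.7, 216.3], 'confidence': 0.9}] [[0.528 0.477 0.   ]]
bottle_right [{'at': [391.0, 216.1], 'confidence': 0.98}] [[ 0.511 -0.454  0.   ]]
```

View pics/t0b.png

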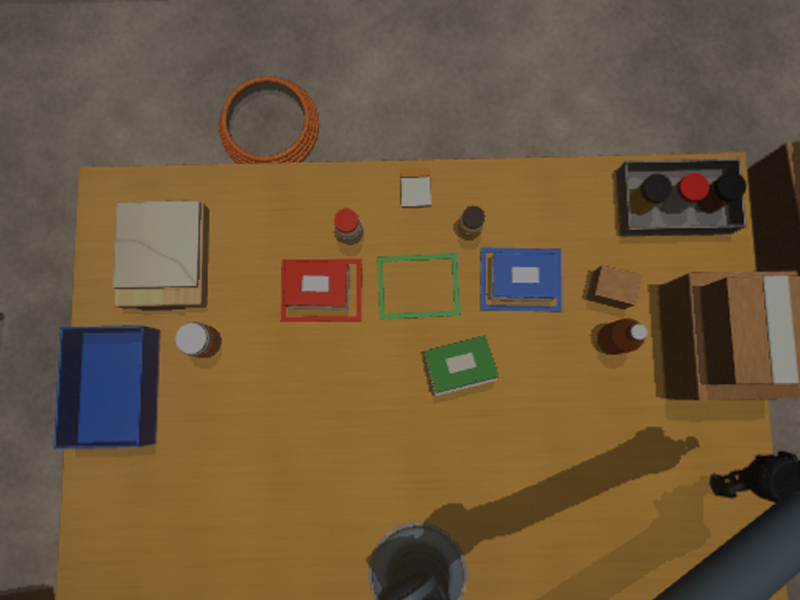

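View pics/s0.png

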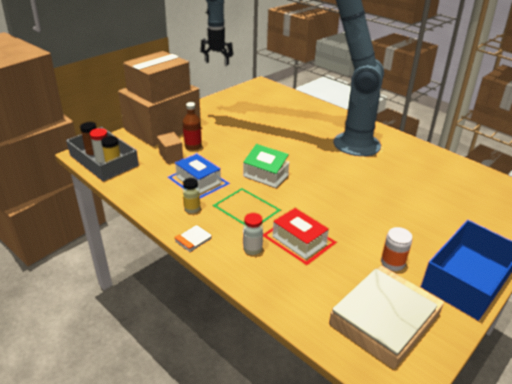

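The top view shows the green tub at about (460,365) in the 800 px picture, yawed about +12°. The empty green bay is the middle one at (419,286), with red on its left and blue on its right. I'll move over them for a closer look with the wrist camera.

```bash
cat >> h.py <<'E'
def q(psi): return [np.cos(psi/2),np.sin(psi/2),0,0]
E
python3 - <<'E'
from h import *
move_ptp([0.46,-0.08,0.36],q(0)); 
im=save("wrist","w1")
cv2.imwrite("pics/w1b.png",cv2.resize(im[...,::-1],(800,600),interpolation=cv2.INTER_CUBIC))
print(read_time_s(),read_qpos().round(2) if hasattr(read_qpos(),'round') else read_qpos(), camera_params("wrist"), read_ft_force())
for n in ["tub_green","lid_front","bay_green"]: print(n,tip_of("wrist",n)[:1])
E
```

```text
2.825 [ 0.5  -0.04 -0.4   1.86 -0.01  1.32 -1.47] {'K': array([[312.41417318,   0.        , 262.79124889],
       [  0.        , 312.41417318, 196.3530305 ],
       [  0.        ,   0.        ,   1.        ]]), 'dist_coeffs': array([-0.07864626,  0.        ,  0.        ,  0.        ,  0.        ]), 'camera_from_world': array([[-1.80193957e-03, -9.99998078e-01, -7.72349971e-04,
        -8.02884957e-02],
       [-9.63440271e-01,  1.52913698e-03,  2.67918842e-01,
         3.78661929e-01],
       [-2.67917147e-01,  1.22688663e-03, -9.63441175e-01,
         6.08450012e-01],
       [ 0.00000000e+00,  0.00000000e+00,  0.00000000e+00,
         1.00000000e+00]])} [0.41212267 0.27186202 0.09712569]
tub_green [{'at': [278.3, 160.6], 'confidence': 0.91}]
lid_front [{'at': [289.1, 206.4], 'confidence': 0.71}]
bay_green []
```

View pics/w1b.png

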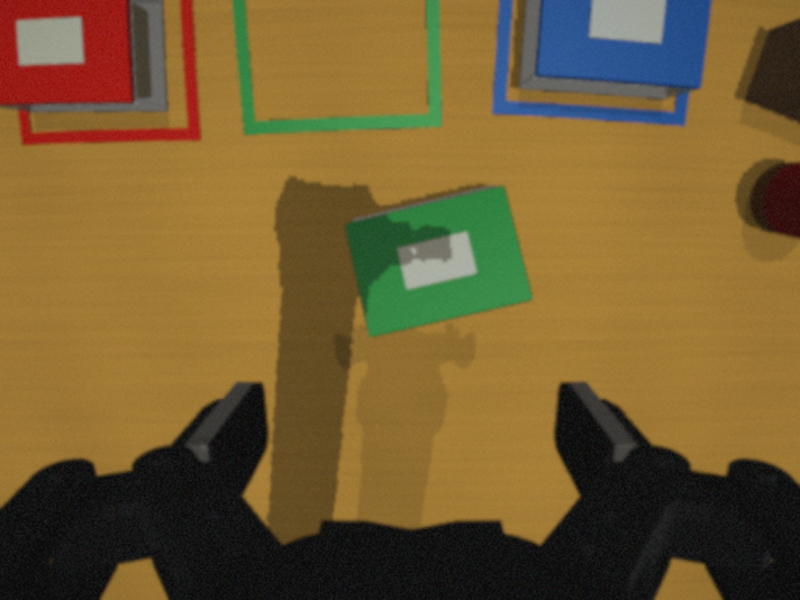

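The wrist picture shows the green lid corners at about (346,222), (504,186), (531,299) and (370,336) in the 800 px picture. The bay's near tape strip runs from (245,134) to (441,125).

```bash
cat >> h.py <<'E'
def greenrect(cam,im,z,mode):
    """mode lid: biggest solid green blob corners; returns world corners"""
    hsv=cv2.cvtColor(im,cv2.COLOR_RGB2HSV)
    m=cv2.inRange(hsv,(45,90,30),(85,255,255))
    cs,_=cv2.findContours(m,cv2.RETR_EXTERNAL,cv2.CHAIN_APPROX_NONE)
    return m,sorted(cs,key=cv2.contourArea,reverse=True)
def rect(P):
    (c,(w,h),a)=cv2.minAreaRect((P[:,:2]*1000).astype(np.float32))
    if w>h: w,h,a=h,w,a-90   # long side = own y
    a=(a+90)%180-90
    return np.array(c)/1000,(w,h),a
def lidpose(cam,im,z):
    m,cs=greenrect(cam,im,0,0)
    c=max(cs,key=lambda c:cv2.contourArea(c)/(cv2.minAreaRect(c)[1][0]*cv2.minAreaRect(c)[1][1]+400))
    return rect(px2w(cam,c.reshape(-1,2),z))
E
python3 - <<'E'
from h import *
im=cv2.imread("pics/w1.png")[...,::-1].copy()
W=lambda uv,z: px2w("wrist",np.array(uv)*0.64,z)[:,:2].round(4)
print("far",W([[346,222],[504,186]],.061)); 
for z in (.065,.08,.1): print("near",z,W([[370,336],[531,299]],z))
print("bay in/out",W([[253,122],[433,116],[245,134],[441,125]],0))
print([ (rect(px2w("wrist",c.reshape(-1,2),0))) for c in greenrect(0,im,0,0)[1][:3]])
im=cv2.imread("pics/t0.png")[...,::-1].copy()
for c in greenrect(0,im,0,0)[1][:3]: print("top",cv2.contourArea(c),rect(px2w("top",c.reshape(-1,2),0)))
E
```

```text
far [[ 0.4859 -0.025 ]
 [ 0.5163 -0.16  ]]
near 0.065 [[ 0.3835 -0.0437]
 [ 0.4182 -0.1881]]
near 0.08 [[ 0.3887 -0.045 ]
 [ 0.4221 -0.1843]]
near 0.1 [[ 0.3956 -0.0468]
 [ 0.4273 -0.1792]]
bay in/out [[ 0.5753  0.069 ]
 [ 0.5791 -0.1018]
 [ 0.5645  0.0775]
 [ 0.571  -0.1094]]
[(array([ 0.4391882 , -0.10689785]), (119.45040893554688, 172.01821899414062), 13.598588943481445), (array([ 0.62637286, -0.01327055]), (118.80088806152344, 187.67601013183594), 1.17521333694458)]
top 1932.0 (array([ 0.64207086, -0.01139985]), (147.19686889648438, 186.52719116210938), 1.6660243272781372)
top 1046.5 (array([ 0.45872586, -0.10594595]), (98.27417755126953, 147.3180389404297), 13.817728042602539)
```

Run:
```python
from h import *
psi=np.radians(13); x=np.array([np.cos(psi),np.sin(psi)])
c=np.array([.452,-.104]); p=c-.038*x
move_gripper(0.0,20)
move_ptp([*p,.16],q(psi)); f0=np.array(read_ft_force())
movel([*p,.125],None,.1)
z=.125
while z>.077:
    z-=.003 if z>.092 else .001
    movel([*p,z],None,.08); f=np.array(read_ft_force())-f0
    if abs(f[2])>.8: print(round(z,4),f.round(1))
    if f[2]>15: break
print(read_eef_pos(),read_time_s())
movel([*p,z+.05],None,.15)
b=p-.0*x
im=save("wrist","w2"); cv2.imwrite("pics/w2b.png",cv2.resize(im[...,::-1],(800,600)))
print(camera_params("wrist")["camera_from_world"][:3].round(4).tolist(), read_time_s())
save("scene","s2");
```

```text
0.107 [-1.   0.1 -0.9]
0.101 [-1.3  0.1 -1.5]
0.098 [-1.6  0.1 -1. ]
0.095 [-1.1 -0.3 -1.5]
0.085 [-2.4 -1.3  1. ]
0.084 [-3.5  0.4  1.8]
0.083 [-5.3  0.8  9.4]
0.082 [-7.1  1.5 16.7]
[ 0.41488354 -0.11270603  0.0835889 ] 10.3333
[[0.2255, -0.9743, -0.0015, -0.2029], [-0.9385, -0.2176, 0.2681, 0.3611], [-0.2615, -0.059, -0.9634, 0.3666]] 10.8667
```

View pics/w2b.png

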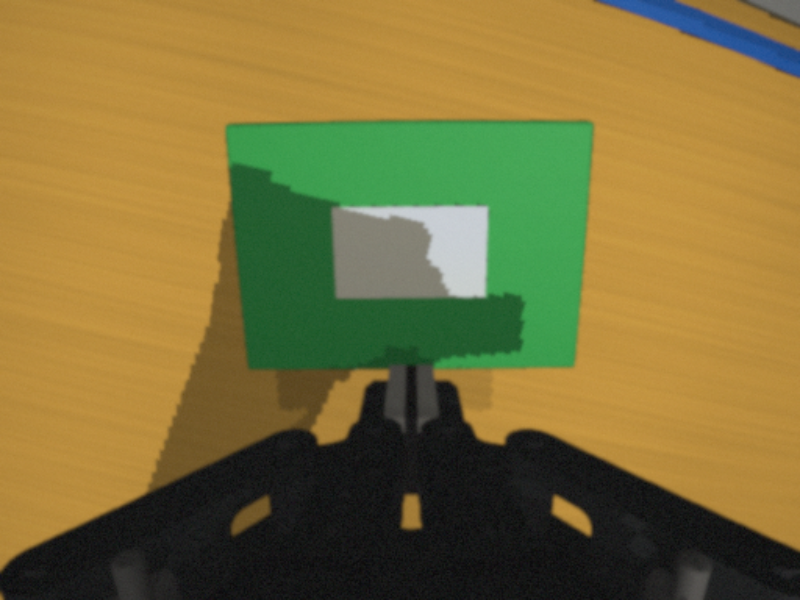

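The lid now reads as a symmetric rectangle with corners (228,125), (593,121), (575,367) and (248,369). I'll check whether that matches a flat rectangle at z = 65 mm, meaning the lid is shut.

Run:
```python
from h import *
for z in (.065,.07,.075):
    P=px2w("wrist",np.array([[228,125],[593,121],[575,367],[248,369]])*.64,z)[:,:2]
    n=lambda i,j:np.linalg.norm(P[i]-P[j]).round(4)
    d=P[0]-P[1]+P[3]-P[2]
    print(z,"far,near,sides",n(0,1),n(3,2),n(0,3),n(1,2),"c",P.mean(0).round(4),"yaw",np.degrees(np.arctan2(-d[0],d[1])).round(2))
s=cv2.imread("pics/s2.png")[115:215,200:350]; cv2.imwrite("pics/s2c.png",cv2.resize(s,(750,500),interpolation=cv2.INTER_CUBIC))
```

```text
0.065 far,near,sides 0.1368 0.1389 0.0983 0.0987 c [ 0.45   -0.1041] yaw 13.54
0.07 far,near,sides 0.1332 0.1352 0.0957 0.0961 c [ 0.4508 -0.1039] yaw 13.54
0.075 far,near,sides 0.1296 0.1316 0.0932 0.0935 c [ 0.4516 -0.1037] yaw 13.54
```

View pics/s2c.png

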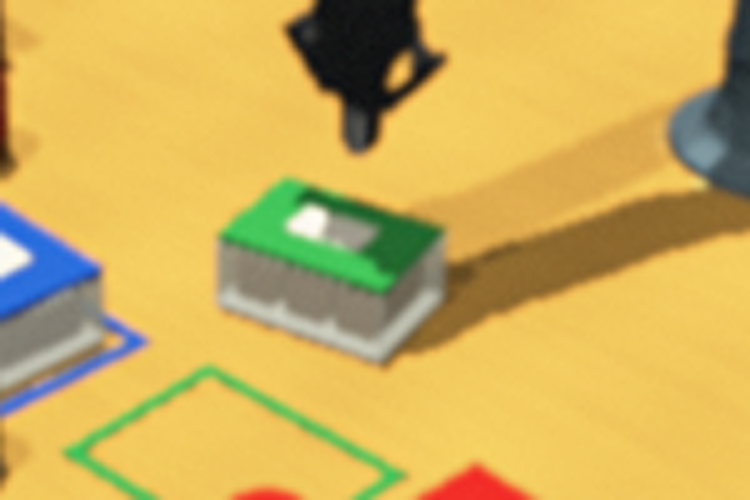

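```bash
cat >> h.py <<'E'
def lidfit(z=.065,n=None):
    """lid from the wrist camera: centre, yaw and edge lengths, lines fitted to the contour"""
    cam="wrist"; im=save(cam,n) if n else read_camera(cam)
    hsv=cv2.cvtColor(im,cv2.COLOR_RGB2HSV); m=cv2.inRange(hsv,(45,90,30),(85,255,255))
    m=cv2.morphologyEx(m,cv2.MORPH_OPEN,np.ones((11,11)))
    c=max(cv2.findContours(m,cv2.RETR_EXTERNAL,cv2.CHAIN_APPROX_NONE)[0],key=cv2.contourArea)
    P=px2w(cam,c.reshape(-1,2),z)[:,:2]; h=cv2.convexHull(P.astype(np.float32)*1000)
    (cc,(w,l),a)=cv2.minAreaRect(h)
    return rect(P)
E
python3 - <<'E'
from h import *
psi=np.radians(13.5); x=np.array([np.cos(psi),np.sin(psi)]); y=np.array([-x[1],x[0]])
c=np.array([.450,-.104]); p=c-.043*x
move_ptp([*p,.1],q(psi)); pause(.2); f0=np.array(read_ft_force())
z=.088
while z>.075:
    movel([*p,z],None,.06); f=np.array(read_ft_force())-f0; print(round(z,4),f.round(1))
    if f[2]>22: break
    z-=.001
print(read_eef_pos())
movel([*p,.15],None,.2)
s=c-.11*y; ps=psi+np.pi/2
movel([*s,.15],None,.3)
for a in (ps,ps-np.pi):
    j=inverse_kinematics([*s,.028],q(a)); print(a,None if j is None else np.round(j,2))
print(lidfit(n="w3"),read_time_s())
E
```

```text
0.088 [ 0.2  0.6 -0.3]
0.087 [ 0.3  0.6 -0.4]
0.086 [ 0.3  1.1 -0.6]
0.085 [ 0.2  0.4 -0.5]
0.084 [ 0.1 -0.2 -0.9]
0.083 [-1.6  0.8  7.3]
0.082 [-5.2  1.7 14.1]
0.081 [-7.1  2.3 21.9]
0.08 [-8.5  1.9 28.9]
[ 0.40852717 -0.11419757  0.08320513]
1.806415775814131 [ 0.76  0.51 -0.49  2.03  0.38  0.69  0.27]
-1.335176877775662 [ 0.36  0.46 -0.02  2.05  0.02  0.64 -2.58]
(array([ 0.45090198, -0.10273031]), (99.39448547363281, 139.68800354003906), 13.5093994140625) 14.8167
```

The second press, right at the edge, meets a stop at the same height, so the lid is fully shut. Now I'll push sideways.

Run:
```python
from h import *
psi=np.radians(13.5); x=np.array([np.cos(psi),np.sin(psi)]); y=np.array([-x[1],x[0]])
c=np.array([.451,-.103]); ps=psi+np.pi/2
s=c-.11*y
move_gripper(.05,20)
move_ptp([*s,.15],q(ps)); movel([*s,.028],None,.15); pause(.1); f0=np.array(read_ft_force())
for t in (.10,.085,.081-.02,.081-.045,.081-.067):
    movel([*(c-t*y),.028],None,.06); print(t,(np.array(read_ft_force())-f0).round(1))
movel([*(c-.035*y),.028],None,.1)
movel([*(c-.045*y),.15],None,.2)
print(lidfit(n="w4"),read_time_s())
im=cv2.imread("pics/w4.png"); cv2.imwrite("pics/w4b.png",cv2.resize(im,(640,480)))
```

```text
0.1 [ 1.  -1.6  0.4]
0.085 [ 0.2 -0.7  0.6]
0.061 [ 0.6 -0.7  0.6]
0.036000000000000004 [ 0.4 -0.9  0.2]
0.013999999999999999 [-0.1 -1.2  1. ]
(array([ 0.43988397, -0.05796128]), (87.74429321289062, 98.71174621582031), -76.47252655029297) 21.2667
```

View pics/w4b.png

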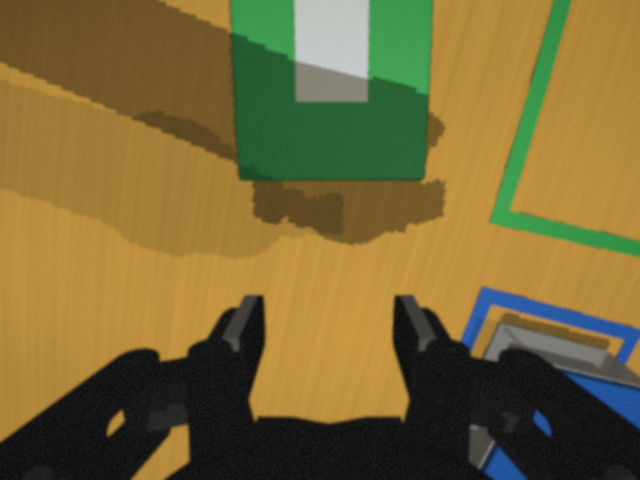

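The tub slid squarely: its yaw is still 13.5° and its centre is now about (0.434,-0.033). Next I check reach behind its near wall.

```bash
cat >> h.py <<'E'
from scipy.spatial.transform import Rotation as Ro
def qt(psi,tilt):
    """tool down at yaw psi; tilt>0 swings the fingers back toward -x of the tool (body ahead)"""
    return (Ro.from_quat(q(psi))*Ro.from_euler('y',-tilt)).as_quat()
E
python3 - <<'E'
from h import *
print(Ro.from_quat(qt(0,.1)).apply([0,0,1]))
psi=np.radians(13.5); x=np.array([np.cos(psi),np.sin(psi)])
c=np.array([.434,-.033])
for tl in (0,.1,.2):
  for b in (.066,.07,.074,.08):
    r=[]
    for z in (.03,.08,.13):
      j=inverse_kinematics([*(c-b*x),z],qt(psi,tl)); r.append(None if j is None else np.round(j,2).tolist())
    print(tl,b,r)
E
```

```text
[-0.09983342  0.         -0.99500417]
0 0.066 [[0.37, 0.27, -0.37, 2.36, 0.19, 0.53, -1.49], [0.44, 0.16, -0.44, 2.34, 0.11, 0.66, -1.41], [0.5, 0.05, -0.49, 2.31, 0.03, 0.79, -1.34]]
0 0.07 [[0.37, 0.27, -0.37, 2.37, 0.19, 0.53, -1.48], [0.45, 0.15, -0.44, 2.35, 0.1, 0.66, -1.4], [0.51, 0.04, -0.49, 2.32, 0.03, 0.79, -1.33]]
0 0.074 [[0.38, 0.26, -0.37, 2.38, 0.19, 0.52, -1.48], [0.46, 0.14, -0.44, 2.36, 0.1, 0.66, -1.4], [0.51, 0.03, -0.49, 2.32, 0.02, 0.79, -1.32]]
0 0.08 [[0.39, 0.26, -0.38, 2.39, 0.19, 0.52, -1.47], [0.47, 0.13, -0.45, 2.37, 0.09, 0.65, -1.39], [0.52, 0.02, -0.49, 2.34, 0.01, 0.79, -1.31]]
0.1 0.066 [[0.34, 0.32, -0.37, 2.3, 0.22, 0.65, -1.53], [0.4, 0.21, -0.42, 2.28, 0.15, 0.77, -1.47], [0.46, 0.11, -0.47, 2.25, 0.09, 0.89, -1.41]]
0.1 0.07 [[0.35, 0.32, -0.37, 2.31, 0.22, 0.65, -1.53], [0.41, 0.2, -0.43, 2.29, 0.15, 0.77, -1.46], [0.46, 0.1, -0.47, 2.26, 0.09, 0.89, -1.4]]
0.1 0.074 [[0.35, 0.31, -0.37, 2.32, 0.22, 0.64, -1.53], [0.41, 0.2, -0.43, 2.3, 0.15, 0.77, -1.46], [0.47, 0.09, -0.47, 2.27, 0.08, 0.89, -1.4]]
0.1 0.08 [[0.36, 0.3, -0.37, 2.33, 0.22, 0.64, -1.52], [0.42, 0.19, -0.43, 2.31, 0.15, 0.76, -1.45], [0.47, 0.08, -0.47, 2.28, 0.08, 0.89, -1.39]]
0.2 0.066 [[0.32, 0.37, -0.36, 2.24, 0.24, 0.77, -1.57], [0.37, 0.27, -0.41, 2.22, 0.19, 0.88, -1.51], [0.41, 0.17, -0.45, 2.19, 0.14, 0.99, -1.46]]
0.2 0.07 [[0.32, 0.37, -0.37, 2.25, 0.24, 0.76, -1.56], [0.37, 0.26, -0.41, 2.23, 0.19, 0.88, -1.51], [0.42, 0.16, -0.45, 2.2, 0.13, 0.99, -1.46]]
0.2 0.074 [[0.33, 0.36, -0.37, 2.25, 0.24, 0.76, -1.56], [0.38, 0.26, -0.42, 2.24, 0.18, 0.87, -1.51], [0.42, 0.16, -0.46, 2.21, 0.13, 0.99, -1.45]]
0.2 0.08 [[0.33, 0.35, -0.37, 2.27, 0.24, 0.76, -1.56], [0.38, 0.25, -0.42, 2.25, 0.18, 0.87, -1.5], [0.43, 0.15, -0.46, 2.22, 0.13, 0.99, -1.45]]
```

```bash
cat >> h.py <<'E'
def fwd(c0,y0,c1,y1,off,n=6,z=.028,speed=.06):
    """push by the near wall: tub pose goes from c0,y0 to c1,y1 (TCP off behind the centre)"""
    c0,c1=np.array(c0),np.array(c1)
    X=lambda a:np.array([np.cos(a),np.sin(a)])
    s=c0-.081*X(y0)
    move_ptp([*s,.14],q(y0)); movel([*s,z],None,.15); pause(.1); f0=np.array(read_ft_force())
    for t in np.linspace(0,1,n+1):
        a=y0+(y1-y0)*t; p=c0+(c1-c0)*t-off*X(a)
        movel([*p,z],q(a),speed); print(round(t,2),(np.array(read_ft_force())-f0).round(1))
    p=p-.02*X(y1)
    movel([*p,z],None,.1); movel([*p,.14],None,.2)
E
python3 - <<'E'
from h import *
movel([.46,-.10,.15],None,.3) if False else None
move_gripper(.085,20)
fwd([.434,-.033],np.radians(13.5),[.602,-.012],np.radians(1.8),.064)
move_ptp([.53,-.012,.36],q(0)); pause(.2)
im=save("wrist","w5"); cv2.imwrite("pics/w5b.png",cv2.resize(im[...,::-1],(800,600),interpolation=cv2.INTER_CUBIC))
print(lidfit(),read_time_s())
E
```

```text
0.0 [-0.6 -0.8 -0.5]
0.17 [-0.6 -2.1 -0.6]
0.33 [ 0.2 -1.2 -0.5]
0.5 [-1.3 -1.1 -0. ]
0.67 [-0.5 -2.4 -1.2]
0.83 [ 0.4 -1.1 -0.1]
1.0 [-4.7 -2.   4.7]
(array([ 0.59892963, -0.00617532]), (99.09304809570312, 145.09214782714844), 1.7572249174118042) 30.5417
```

View pics/w5b.png

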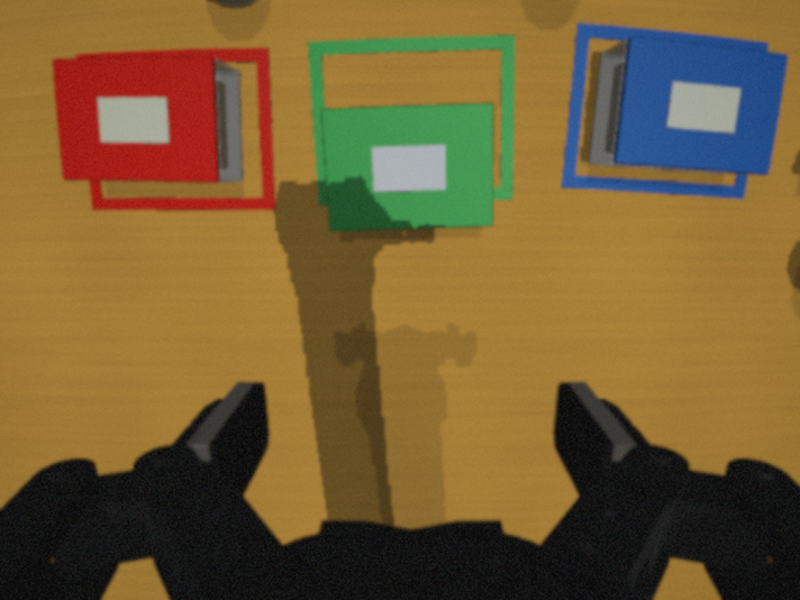

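The tub is straight and about 40 mm short of its place. Its lid corners are (321,108), (493,103), (493,227) and (330,230), and the bay's outer corners are (309,43), (514,36) and (513,199).

Run:
```python
from h import *
W=lambda uv,z: px2w("wrist",np.array(uv)*0.64,z)[:,:2]
P=W([[321,108],[493,103],[493,227],[330,230]],.065); print(P.round(4).tolist(),P.mean(0).round(4))
d=P[0]-P[1]+P[3]-P[2];print(np.degrees(np.arctan2(-d[0],d[1])))
B=W([[309,43],[514,36],[513,199]],0); print(B.round(4).tolist(),((B[0]+B[2])/2).round(4))
d=B[0]-B[1];print(np.degrees(np.arctan2(-d[0],d[1])),np.linalg.norm(d),np.linalg.norm(B[1]-B[2]))
I=W([[322,53],[501,48]],0);print(I.round(4).tolist(),np.linalg.norm(I[0]-I[1]))
d=I[0]-I[1];print(np.degrees(np.arctan2(-d[0],d[1])))
```

```text
[[0.6473, 0.0607], [0.6511, -0.0785], [0.5509, -0.0823], [0.5482, 0.057]] [ 0.5994 -0.0108]
1.332841896661666
[[0.7124, 0.0811], [0.7185, -0.1061], [0.5709, -0.1116]] [ 0.6416 -0.0152]
1.8673538961926284 0.18737246521309558 0.14761609965154798
[[0.7035, 0.0695], [0.7079, -0.0945]] 0.16405843257930477
1.5333888315440865
```

Run:
```python
from h import *
fwd([.5994,-.0108],np.radians(1.5),[.6425,-.0150],np.radians(1.8),.0614,n=2,speed=.04)
move_ptp([.55,-.012,.38],q(0)); pause(.2)
im=save("wrist","w6"); cv2.imwrite("pics/w6b.png",cv2.resize(im[20:200,160:400][...,::-1],(800,600),interpolation=cv2.INTER_CUBIC))
print(lidfit(),read_time_s())
```

```text
0.0 [-3.4 -0.2  3.9]
0.5 [-8.4  0.3 10.3]
1.0 [-6.9  1.3  9.1]
(array([ 0.64094354, -0.01253354]), (99.10330200195312, 139.37411499023438), 2.1113243103027344) 36.7583
```

View pics/w6b.png

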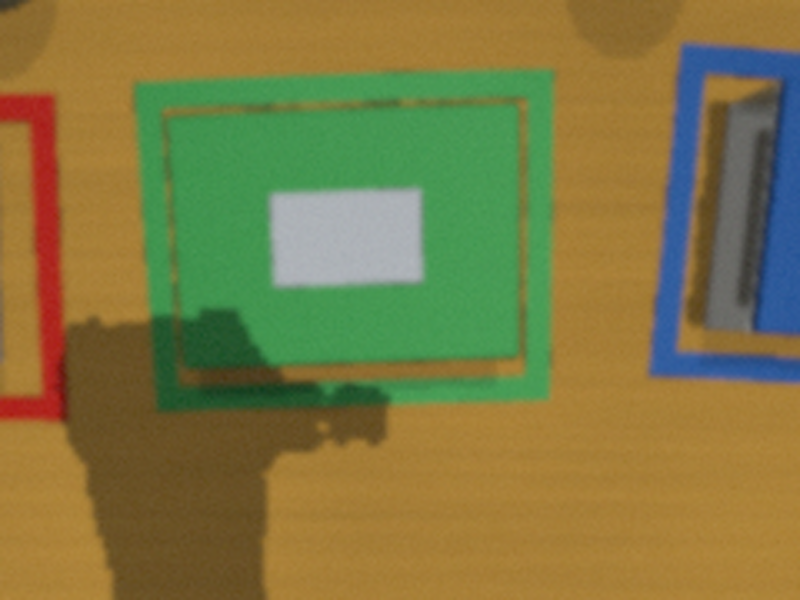

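The tub is inside the green outline with gaps on all sides. The bay's outer corners in the crop are (136,86), (552,70), (549,398) and (158,411).

Run:
```python
from h import *
B=px2w("wrist",np.array([[136,86],[552,70],[549,398],[158,411]])*.3+[160,20],0)[:,:2]
print(B.mean(0).round(4)); d=B[0]-B[1]+B[3]-B[2]; print(np.degrees(np.arctan2(-d[0],d[1])).round(2))
print([np.linalg.norm(B[i]-B[i-1]).round(4) for i in range(4)])
im=save("top","t6"); print(lidpose("top",im,.065))
s=save("scene","s6"); cv2.imwrite("pics/s6c.png",cv2.resize(s[130:270,150:350][...,::-1],(800,560),interpolation=cv2.INTER_CUBIC))
a=cv2.imread("pics/t0.png"); 
for n in ["tub_blue","tub_red","jar_pepper","jar_spice","bottle_right"]:
    r=tip_of("top",n)[:1]; print(n,r)
```

```text
[ 0.6414 -0.0146]
2.02
[np.float64(0.1467), np.float64(0.1875), np.float64(0.1473), np.float64(0.188)]
(array([0.66422473, 0.07081247]), (14.152453422546387, 71.55648040771484), 89.23953247070312)
tub_blue [{'at': [337.1, 179.6], 'confidence': 0.79}]
tub_red [{'at': [206.1, 184.5], 'confidence': 0.59}]
jar_pepper [{'at': [303.1, 144.8], 'confidence': 0.58}]
jar_spice [{'at': [226.8, 149.2], 'confidence': 0.53}]
bottle_right [{'at': [393.9, 214.5], 'confidence': 0.93}]
```

View pics/s6c.png

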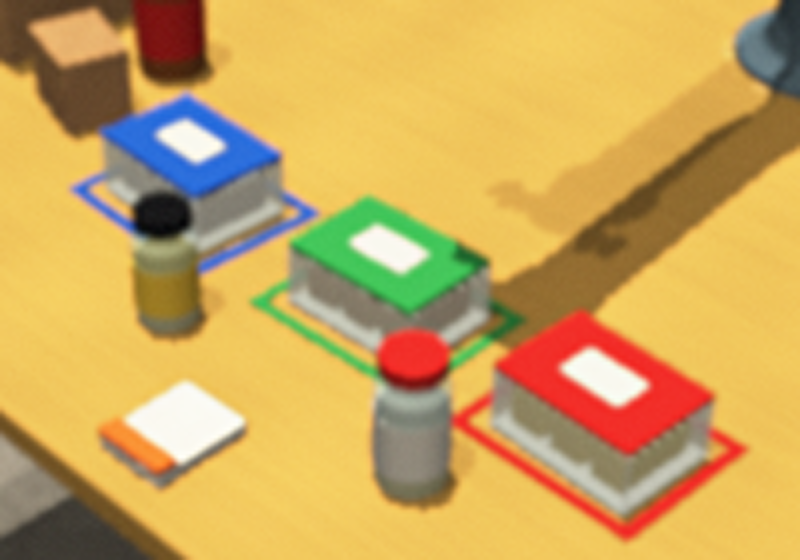

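The tub is centred to within about 2 mm and 0.1° of the bay, with the lid shut. The other goods stand as before and the arm is clear, so I'm handing the job in.

```bash
python3 -c "
from bench import *
print(sign_off(),read_time_s())"
```

```text
the job is handed in; nothing more can be done
the job is handed in; nothing more can be done
```

I pressed the green lid fully shut, then slid the tub into the green bay, where it sits about 2 mm off centre and square to within about 0.1°, clear of the tape; the other goods look undisturbed, and I handed the job in at about 37 s.

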